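# Load the parts-washer basket and latch its gate

### The job

Fold the washer basket's gate right down, then slide the greasy piston, the bearing and the spark plug over it into the basket without lifting them, so that each rests flat on the basket floor, the piston still standing. Then swing the gate up until the catch drops over its red-sleeved bar, and leave the tools where they lie.

Things in the scene. Friction and masses are not known exactly. Their poses are not given: they have to be found in the camera images.
- basket: Parts-washer basket fixed to the bench: perforated floor, wire walls on three sides, no lid. Inside 172 mm deep (own x) by 200 wide (own y); floor 3 mm above the bench, walls 3 mm thick, 50 high. Origin: centre of the underside. Own x points from the gate into the basket (about world +y), own y towards the robot, z up. The gate closes the front.
- mouth (a point): Middle of the basket's open front at floor level, on the gate's hinge line (basket x = -0.088). With the gate down a ramp runs from here to the bench 55 mm in front; beside it the gate's cheeks stand up, 50 mm high, 208 mm apart, reaching 55 mm out in front. Axes as the basket's.
- gate (a joint): Drop gate, 2 mm steel leaf 55 mm high, 208 wide, hinged along its lower edge 2.6 mm above the bench. 0 = upright, shut; 1.633 = folded outwards fully down, tip on the bench, its inner face a ramp up to the floor. The hinge rubs: the gate stays where left below about 0.75 rad, falls down by itself beyond about 0.95 rad. 1 to 4 N along the bench on the bar moves it.
- gate_bar (a point): Point on the gate's lift bar: level round bar, red sleeve, 10 mm thick, jutting 58 mm sideways from the cheek on the side away from the robot (basket y -0.107 to -0.165; the point at -0.142). It swings about the hinge at 75 mm radius: basket x -0.043, z 0.063 at gate 0; x -0.151, z 0.044 at 1.633; highest, z 0.078, at 0.64. Pushed along basket -x it opens the gate, along +x shuts it.
- catch (a joint): Yellow spring hook pivoted on the wall away from the robot, 7 mm thick, at basket y = -0.116, between cheek and red sleeve. 0 = down (at rest), up to 0.7 = lifted. In the gate's last 0.3 rad the bar lifts the hook's nose about 0.15 rad by itself; at gate 0 the nose springs down over the bar and holds the gate. It need not be touched.
- piston: Bare aluminium engine piston standing on its skirt, 58 mm across, 52 mm high, 0.16 kg. Origin: centre of its underside, z up.
- bearing: Ball bearing lying flat, pale steel rings with a dark seal, 47 mm across, 14 mm high, 0.1 kg. Origin: centre of its underside, z up.
- spark_plug: Spark plug lying on its hexagon, 75 mm long along its own y, 21 mm wide, 18 mm high, 45 g; it does not roll. It starts roughly broadside to the basket mouth. Origin: centre of its underside.
- spanner: Small steel combination spanner, 142 x 19 x 8 mm, long along its own y, lying between the parts. To be left alone. Origin: centre of its underside.
- ratchet: Ratchet handle, 208 x 35 x 26 mm, long along its own y, along the far edge of the bench. To be left alone. Origin: centre of its underside.
- screwdriver: Screwdriver with a yellow handle, 185 x 29 x 27 mm, long along its own y, on the robot's side. To be left alone. Origin: centre of its underside.
- marker: White and blue marker, 135 x 17 x 16 mm, long along its own y, on the robot's side. To be left alone. Origin: centre of its underside.
There are look-alikes about, which are no part of the job. Of the things that look like the bearing, the larger one is meant.

How it is judged:
By the outcome, as a careful person would: the job done as asked, in the order asked, and still so for the second after the job is handed in, with the robot touching nothing.
It also fails if it takes over 72 s, if anything falls off the work surface, if the arm or the gripper's body presses on something with over 40 N, if the wrist force passes 120 N, or if a joint passes its speed limit or range.

### The arm

A 7-joint arm with a two-finger parallel gripper is mounted at the origin on the work surface; the furniture and walls round the work are solid. World frame = base frame: x ahead of the robot, y to its left, z up, the work surface at z = 0. Lengths are in m, angles in rad, forces in N, time in s.
With the tool pointing down it reaches from about 0.4 to 0.85 m from the base axis. Payload 10.4 kg.
Tool frame: the origin (TCP) lies at the very end of the fingers, on their centre line; the grasp point (between the pads) lies 19 mm behind it; z points along the fingers, y is the line along which they close (so a half turn about z gives the same grasp; the last joint's range is limited). The gripper opens to 87 mm and grips with 3 to 60 N. Pads are 19 mm wide; open, the fingers measure 117 mm over their backs; the gripper's body (75 mm by 190 mm) begins 51 mm behind the grasp point.
Start: joints at [-0.023, 0.332, -0.065, 1.46, 0.022, 1.35, -0.088], TCP at [0.625, 0, 0.223] pointing down, gripper open.
Joint ranges: [-2.6, 2.6], [-0.5, 2.12], [-1.47, 1.34], [0.16, 2.42], [-1.27, 4.41], [0.06, 2.06], [-2.6, 2.6]. Speed limits (rad/s): [2.22, 2.22, 2.79, 2.79, 3.14, 3.14, 3.14].

### API

Orientations are given as a unit quaternion [x, y, z, w].
In Python, from bench import * gives the robot as it stands.
- The arm moves only by the tool step_arm, never from a script. Its arguments are lists of equal length, an entry for each row: "delta_pos": the shift along the world's x, y, z in units of 25 mm (1.0 is 25 mm), a list of three; "turn": the turn about the world's z in units of 0.12 rad (1.0 is 0.12 rad). In form: {"delta_pos": [[tx, ty, tz], ...], "turn": [turn, ...]}. A call has 1 to 12 rows; each row shifts and turns the commanded pose from where the row before left it; what a row does not reach is not made up. A row lasts 1/10 s, in which the tool goes at most 50 mm and 8.59 degrees, less where a joint would pass 70% of its speed; a pose out of reach is approached as far as the arm can. A call with a number of a shift or a turn outside -1 to 1 is refused whole. A call with a gripper value outside its range is refused whole. "grip" is the closure, from 0 (fully open) to 1 (shut), set as the call begins (left out, the last holds). The fingers move at their own pace and stop on an object; "newtons" is the grip in N (left out, the last holds). Time passes only in rows, so rows that do not move let the fingers close. It gives the time, the measured TCP pose, the force, the opening and the grip force at its end, in the units of the state.
- read_state(): the state, without advancing time (a new reading comes with each control period).
- camera(name): name is "scene" or "side" or "wrist"; returns a dict with "image" (420x560x3 uint8, red, green, blue), "z_map" (420x560 float32, m along the optical axis (not along the pixel's ray), 0 where there is no reading), "mtx" (3x3 intrinsics, pixels), "view" (4x4, takes a point from world to camera coordinates). Camera axes: x right, y up, looking along -z (the intrinsics and any distortion apply to the point x, -y, -z); pixel columns grow to the right and rows downward; lengths in m; the calibration is good to about 2 mm. A picture is of the moment at which its call begins.
- close_job(): hands the job in; it is judged then, once.
The state is a dict: "time": time; "joint_positions": joint angles; "joint_vel": joint speeds; "joint_torque": joint torques, N m; "ee_pos": TCP position; "eef_rot": TCP orientation; "ft_force": force on the tool from outside, world axes, zero at the start; "torque": the same for the moment, N m; "width": finger opening in m; "grip_force": force on a finger pad.
Only numpy, scipy, OpenCV 4.12 (cv2) and the standard library are available. Lean on these libraries where they do the work, as an engineer would, in place of code of your own. Each camera call takes 0.05 s, during which the arm holds its last target. There are 200 camera calls.

## Working session

There is one attempt and no reset: what is moved stays moved. The work goes in short steps, Python scripts to look and compute and a tool call to move; the robot and the scene stay as the last step left them, time stands still between calls to the robot, and variables do not carry over. Pictures are saved under pics/ and viewed, at most 10 in all, crops included, and the job is handed in when it is done.

Besides the shell and the picture viewer there is one more tool, called after ">>>" as name(argument=value, ...) on one line, values as JSON. step_arm: Moves the arm, as the interface text tells. Shifts and turns lie within -1 to 1; 1 stands for 25 mm of shift or 0.12 rad of turn. Its arguments: {"type":"object","properties":{"delta_pos":{"type":"array"},"turn":{"type":"array"},"grip":{"type":"number"},"newtons":{"type":"number"}},"required":["delta_pos","turn"]}

```bash
mkdir -p pics; cat > h.py <<'E'
from bench import *
import numpy as np, cv2
def snap(n,f):
    c=camera(n); np.savez(f'{f}.npz',**c); cv2.imwrite(f'pics/{f}.png',c['image'][:,:,::-1]); return c
def pts(c):
    z=c['z_map'];v,u=np.mgrid[:420,:560];K=c['mtx']
    X=(u-K[0,2])/K[0,0]*z;Y=(v-K[1,2])/K[1,1]*z
    P=np.stack([X,-Y,-z,np.ones_like(z)],-1)
    return (P@np.linalg.inv(c['view']).T)[...,:3]
E
python3 - <<'E'
from h import *
a=snap('scene','s0')['image'];b=snap('side','d0')['image']
for n in ('s0','d0'):
    c=np.load(n+'.npz');print(c['mtx'].tolist(),np.linalg.inv(c['view']).round(3).tolist())
print(read_state())
E
ls
```

```text
[[434.922633399451, 0.0, 283.6503256178823], [0.0, 434.922633399451, 208.589218959006], [0.0, 0.0, 1.0]] [[-0.821, 0.28, -0.498, 0.03], [-0.571, -0.416, 0.708, 0.69], [-0.009, 0.865, 0.501, 0.59], [0.0, 0.0, 0.0, 1.0]]
[[499.7961092945923, 0.0, 283.91593103659045], [0.0, 499.7961092945923, 208.6932833290114], [0.0, 0.0, 1.0]] [[0.917, 0.167, -0.363, 0.166], [-0.399, 0.331, -0.855, -0.828], [-0.023, 0.929, 0.37, 0.425], [0.0, 0.0, 0.0, 1.0]]
{'time': 0.1, 'joint_positions': array([-0.02260208,  0.33280451, -0.06472782,  1.46082812,  0.02159991,
        1.34990725, -0.08849074]), 'joint_vel': array([ 0.00124619, -0.0015334 ,  0.00017412, -0.00230471,  0.00258112,
       -0.0002765 , -0.00066421]), 'joint_torque': array([ 3.16136166e-04, -6.24538064e+01,  2.38312193e-02, -3.90717781e+01,
       -6.15657773e-02,  3.65302863e-02,  4.60620026e-05]), 'ee_pos': array([6.24662829e-01, 1.50470570e-05, 2.21850122e-01]), 'eef_rot': array([ 7.07086765e-01,  7.07126520e-01, -4.58763371e-04, -4.25684130e-04]), 'ft_force': array([-0.10672746,  0.56822524,  0.11543378]), 'torque': array([-0.02232909,  0.02718816,  0.02806833]), 'grip_force': 0.0, 'width': 0.08701294845900372}
d0.npz
h.py
pics
s0.npz
```

View pics/s0.png

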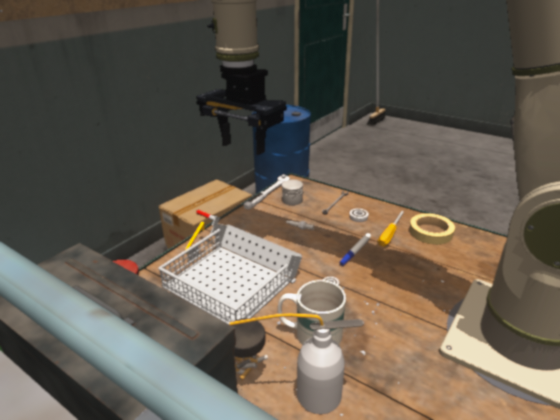

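View pics/d0.png

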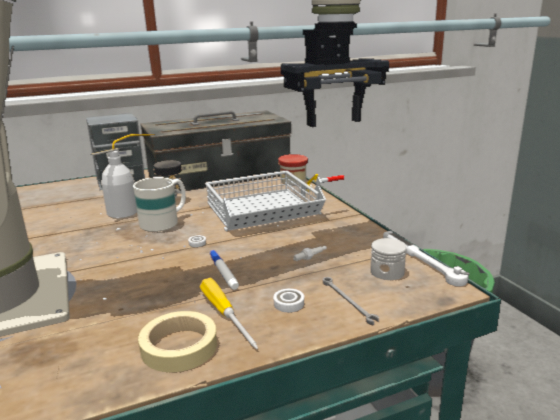

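The side view shows the basket around (265,205) and the red bar at (335,178). The piston is at (388,260), the larger bearing at (289,300), the plug at (310,253), the spanner at (350,300) and the ratchet at (437,265). A small look-alike ring sits at (198,241).

```bash
cat > m.py <<'E'
from h import *
import sys
def blobs(f,zmin=.005,box=(.3,1.1,-.5,.6)):
    c=np.load(f+'.npz');P=pts(c);ok=(c['z_map']>0)&(P[...,2]>zmin)&(P[...,2]<.13)&(P[...,0]>box[0])&(P[...,0]<box[1])&(P[...,1]>box[2])&(P[...,1]<box[3])
    n,l,s,ce=cv2.connectedComponentsWithStats(ok.astype(np.uint8))
    for i in range(1,n):
        if s[i,4]<40: continue
        q=P[l==i]; (r)=cv2.minAreaRect(q[:,:2].astype(np.float32)*1000)
        print(f,ce[i].round(),s[i,4],'rect',np.round(r[0]),np.round(r[1]),round(r[2]),'z',np.percentile(q[:,2],[5,50,98]).round(3))
def red(f):
    c=np.load(f+'.npz');P=pts(c);h=cv2.cvtColor(c['image'],cv2.COLOR_RGB2HSV)
    for nm,lo,hi in(('red',(0,150,120),(8,255,255)),('yel',(20,150,100),(32,255,255))):
        m=cv2.inRange(h,lo,hi); n,l,s,ce=cv2.connectedComponentsWithStats(m)
        for i in range(1,n):
            q=P[(l==i)&(c['z_map']>0)]
            if len(q)>15: print(f,nm,ce[i].round(),len(q),np.percentile(q,[3,50,97],axis=0).round(3).tolist())
if __name__=='__main__':
    for f in sys.argv[1:]: blobs(f);red(f)
E
python3 m.py d0 s0
python3 - <<'E'
from h import *
c=np.load('d0.npz');cv2.imwrite('pics/d1.png',cv2.resize(c['image'][150:345,180:480,::-1],None,fx=2.6,fy=2.6,interpolation=cv2.INTER_CUBIC))
E
```

```text
d0 [231. 175.] 10749 rect [510. 303.] [496. 416.] 88 z [0.01  0.054 0.126]
d0 [137. 158.] 374 rect [311. 518.] [135.  23.] 90 z [0.021 0.081 0.128]
d0 [406. 259.] 2006 rect [ 654. -194.] [122. 205.] 6 z [0.007 0.019 0.052]
d0 [196. 240.] 143 rect [356.  61.] [35. 31.] 52 z [0.006 0.01  0.012]
d0 [308. 253.] 223 rect [528. -91.] [73. 18.] 6 z [0.007 0.013 0.019]
d0 [223. 269.] 372 rect [367. -75.] [138.  16.] 90 z [0.007 0.014 0.017]
d0 [350. 300.] 249 rect [ 518. -250.] [ 20. 141.] 3 z [0.005 0.006 0.009]
d0 [222. 304.] 832 rect [ 335. -215.] [ 26. 180.] 8 z [0.008 0.018 0.027]
d0 [288. 299.] 524 rect [ 430. -217.] [49. 46.] 52 z [0.006 0.013 0.015]
d0 red [290. 156.] 30 [[0.661, 0.333, 0.064], [0.684, 0.34, 0.065], [0.702, 0.351, 0.066]]
d0 red [293. 162.] 60 [[0.646, 0.286, 0.06], [0.671, 0.292, 0.062], [0.703, 0.321, 0.066]]
d0 red [336. 178.] 64 [[0.661, 0.083, 0.076], [0.68, 0.086, 0.08], [0.696, 0.09, 0.084]]
d0 yel [322.  72.] 104 [[0.555, -0.025, 0.317], [0.582, -0.023, 0.321], [0.628, -0.02, 0.324]]
d0 yel [123. 138.] 70 [[0.241, 0.297, 0.128], [0.27, 0.32, 0.168], [0.304, 0
[... 859 characters left out ...]
238. 355.] 2274 rect [340. 367.] [ 56. 135.] 24 z [0.025 0.091 0.128]
s0 [ 50. 379.] 2661 rect [538. 547.] [  4. 326.] 90 z [0.034 0.081 0.129]
s0 red [202. 213.] 58 [[0.661, 0.088, 0.077], [0.678, 0.094, 0.081], [0.697, 0.097, 0.084]]
s0 red [128. 265.] 164 [[0.655, 0.292, 0.062], [0.684, 0.303, 0.064], [0.711, 0.311, 0.065]]
s0 yel [196. 233.] 152 [[0.645, -0.605, -0.608], [0.65, 0.136, 0.061], [1.473, 0.174, 0.081]]
s0 yel [388. 234.] 188 [[0.313, -0.2, 0.014], [0.323, -0.148, 0.022], [0.334, -0.12, 0.027]]
s0 yel [291. 315.] 144 [[0.246, 0.304, 0.163], [0.275, 0.325, 0.168], [0.312, 0.351, 0.171]]
s0 yel [241. 321.] 48 [[0.317, 0.357, 0.156], [0.331, 0.367, 0.159], [0.342, 0.375, 0.163]]
```

View pics/d1.png

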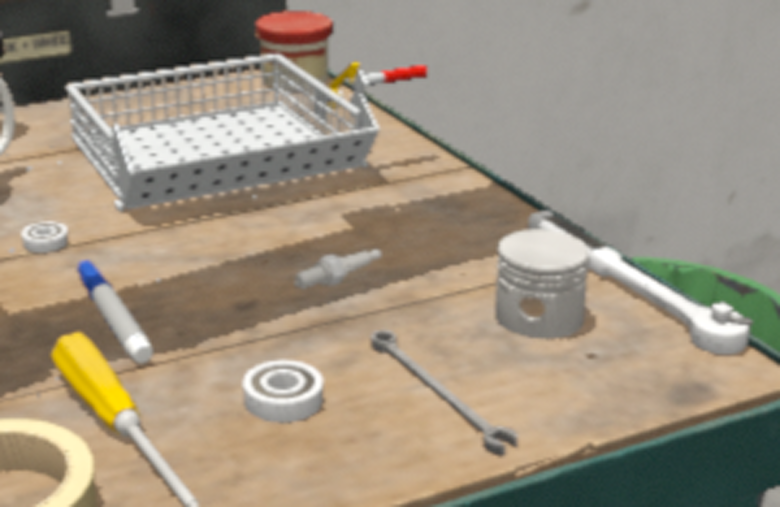

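The zoom shows the gate partly open, with its perforated leaf facing -y. The catch is at (345,75) and the red bar at (405,73). Next I'll get the basket pose.

```bash
python3 - <<'E'
from h import *
for f in('d0','s0'):
    c=np.load(f+'.npz');P=pts(c).reshape(-1,3);I=c['image'].reshape(-1,3).astype(int)
    g=(I.max(1)-I.min(1)<25)&(I.max(1)>110)   # grey wire
    m=g&(P[:,2]>.040)&(P[:,2]<.060)&(P[:,0]>.40)&(P[:,0]<.66)&(P[:,1]>.04)&(P[:,1]<.33)
    q=P[m];r=cv2.minAreaRect(q[:,:2].astype(np.float32)*1000);print(f,len(q),r)
    fl=g&(abs(P[:,2]-.003)<.0035)&(P[:,0]>.40)&(P[:,0]<.66)&(P[:,1]>.04)&(P[:,1]<.33)
    q2=P[fl];print('floor',len(q2),cv2.minAreaRect(q2[:,:2].astype(np.float32)*1000),np.percentile(q2,[1,99],axis=0).round(3))
    for x0 in np.arange(.42,.65,.02):   # top-rim extremes in y for back wall, gate
        s=q[abs(q[:,0]-x0)<.01]
        if len(s): print(round(x0,2),np.percentile(s[:,1],[1,50,99]).round(4),end=';')
    print()
    for y0 in np.arange(.08,.32,.02):
        s=q[abs(q[:,1]-y0)<.01]
        if len(s): print('y',round(y0,2),np.percentile(s[:,0],[1,50,99]).round(4),end=';')
    print()
E
```

```text
d0 899 ((536.25732421875, 161.79185485839844), (215.69178771972656, 219.51393127441406), 88.26356506347656)
floor 1368 ((544.64306640625, 199.5574951171875), (267.4659423828125, 231.06910705566406), 86.51488494873047) [[ 0.43   0.087 -0.   ]
 [ 0.65   0.287  0.006]]
0.42 [0.0621 0.0874 0.1889];0.44 [0.0579 0.1891 0.2668];0.46 [0.0571 0.066  0.2674];0.48 [0.0573 0.063  0.2676];0.5 [0.0567 0.0641 0.2667];0.52 [0.0563 0.0634 0.2664];0.54 [0.057  0.0621 0.2675];0.56 [0.0544 0.0625 0.2673];0.58 [0.0551 0.0617 0.2667];0.6 [0.0552 0.0635 0.2672];0.62 [0.0553 0.0611 0.2652];0.64 [0.0571 0.136  0.2645];
y 0.08 [0.425  0.6346 0.6392];y 0.1 [0.425  0.631  0.6392];y 0.12 [0.426  0.6325 0.6383];y 0.14 [0.429  0.4325 0.6356];y 0.16 [0.4299 0.633  0.6363];y 0.18 [0.43   0.6332 0.6435];y 0.2 [0.4296 0.4339 0.637 ];y 0.22 [0.4309 0.6318 0.6377];y 0.24 [0.4306 0.633  0.6371];y 0.26 [0.4325 0.5319 0.6376];
s0 1106 ((534.452880859375, 164.14076232910156), (211.4017333984375, 214.51417541503906), 88.58393859863281)
floor 4229 ((541.3154296875, 176.8014373779297), (182.40269470214844, 233.26559448242188), 89.02324676513672) [[0.432 0.089 0.   ]
 [0.636 0.267 0.006]]
0.42 [0.0685 0.1061 0.1661];0.44 [0.0627 0.2073 0.2702];0.46 [0.0611 0.2658 0.2703];0.48 [0.0606 0.2657 0.2699];0.5 [0.0598 0.2645 0.2695];0.52 [0.0604 0.2644 0.2687];0.54 [0.0584 0.068  0.2685];0.56 [0.059  0.0652 0.2686];0.58 [0.0585 0.0683 0.2685];0.6 [0.0577 0.2618 0.2673];0.62 [0.0577 0.0676 0.2674];0.64 [0.0587 0.1462 0.2658];
y 0.08 [0.4252 0.4279 0.6386];y 0.1 [0.4256 0.6336 0.64  ];y 0.12 [0.4262 0.4315 0.6382];y 0.14 [0.4293 0.4327 0.6361];y 0.16 [0.4296 0.4336 0.6374];y 0.18 [0.4302 0.4336 0.6373];y 0.2 [0.4303 0.4334 0.6366];y 0.22 [0.431  0.4338 0.6368];y 0.24 [0.4308 0.4341 0.6376];y 0.26 [0.4323 0.5221 0.6365];y 0.28 [0.4329 0.4466 0.4767];
```

>>> step_arm(delta_pos=[[0.44, 1, -0.6], [0.44, 1, -0.6], [0.44, 1, -0.6], [0.44, 1, -0.6], [0.44, 1, -0.6], [0, 0, -0.9], [0, 0, -0.9], [0, 0, -0.9], [0, 0, -0.9], [0, 0, 0]], turn=[0, 0, 0, 0, 0, 0, 0, 0, 0, 0], grip=1)

```text
time: 1.1
ee_pos: [0.6775, 0.1244, 0.0535]
eef_rot: [0.707, 0.707, -0.003, -0.002]
ft_force: [0.1, -0.1, -0.5]
width: 0.0155
grip_force: 0.0
```

```bash
python3 - <<'E'
from h import *
for f in('d0','s0'):
    c=np.load(f+'.npz');P=pts(c).reshape(-1,3)
    q=P[(P[:,2]>.046)&(P[:,2]<.056)&(P[:,0]>.5)&(P[:,0]<.75)&(P[:,1]>-.3)&(P[:,1]<-.05)]
    print(f,'piston top',cv2.minEnclosingCircle(q[:,:2].astype(np.float32)*1000),len(q))
    q=P[(P[:,2]>.006)&(P[:,2]<.024)&(P[:,0]>.47)&(P[:,0]<.58)&(P[:,1]>-.13)&(P[:,1]<-.04)]
    print('plug',cv2.fitLine(q[:,:2].astype(np.float32),cv2.DIST_HUBER,0,.01,.01).T,q[:,:2].min(0),q[:,:2].max(0))
    q=P[(P[:,2]>.006)&(P[:,2]<.035)&(P[:,0]>.625)&(P[:,0]<.8)&(P[:,1]>-.35)&(P[:,1]<-.03)]
    print('ratchet region',cv2.minAreaRect(q[:,:2].astype(np.float32)*1000))
    for y in np.arange(-.3,-.06,.03):
        s=q[abs(q[:,1]-y)<.015]
        if len(s):print(round(y,2),s[:,0].min().round(3),s[:,0].max().round(3),end=';')
    print()
print(read_state()['ee_pos'])
E
```

```text
d0 piston top ((624.0022583007812, -197.05487060546875), 29.860107421875) 486
plug [[ 0.9767253   0.21449399  0.52339184 -0.09363543]] [ 0.49213814 -0.10241054] [ 0.56432044 -0.07926225]
ratchet region ((668.4560546875, -192.31124877929688), (93.00239562988281, 205.26715087890625), 5.633218765258789)
-0.3 0.693 0.72;-0.27 0.689 0.723;-0.24 0.625 0.711;-0.21 0.625 0.709;-0.18 0.691 0.709;-0.15 0.692 0.708;-0.12 0.69 0.707;-0.09 0.687 0.705;
s0 piston top ((625.02880859375, -192.079345703125), 31.403533935546875) 179
plug [[ 0.9832398   0.18231691  0.5269391  -0.08399748]] [ 0.49425219 -0.09765122] [ 0.56374223 -0.07555083]
ratchet region ((670.89892578125, -186.33477783203125), (87.65978240966797, 210.03553771972656), 5.471212387084961)
-0.3 0.7 0.708;-0.27 0.691 0.723;-0.24 0.696 0.71;-0.21 0.697 0.71;-0.18 0.625 0.708;-0.15 0.626 0.708;-0.12 0.688 0.707;-0.09 0.687 0.705;
[0.67749516 0.12444642 0.05351645]
```

>>> step_arm(delta_pos=[[0, -0.5, 0], [0, -0.3, 0], [0, -0.3, 0], [0, -0.3, 0], [0, -0.3, 0], [0, -0.3, 0], [0, -0.3, 0], [0, -0.3, -0.1], [0, -0.3, -0.2], [0, -0.3, -0.2], [0, 0, 0], [0, 0, 0]], turn=[0, 0, 0, 0, 0, 0, 0, 0, 0, 0, 0, 0])

```text
time: 2.3
ee_pos: [0.6799, 0.045, 0.0447]
eef_rot: [0.707, 0.707, -0.0, -0.0]
ft_force: [0.2, 0.1, 0.2]
width: 0.0004
grip_force: 0.0
```

```bash
cat > bar.py <<'E'
from m import *
snap('side','t')
red('t')
E
python3 bar.py
```

```text
t red [291. 156.] 32 [[0.586, 0.08, 0.064], [0.683, 0.337, 0.065], [0.702, 0.345, 0.143]]
t red [291. 162.] 50 [[0.616, 0.175, 0.06], [0.667, 0.293, 0.063], [0.687, 0.321, 0.101]]
t red [349. 202.] 71 [[0.659, 0.016, 0.041], [0.676, 0.021, 0.047], [0.695, 0.025, 0.05]]
t yel [123. 138.] 70 [[0.242, 0.297, 0.127], [0.27, 0.321, 0.168], [0.304, 0.481, 0.171]]
t yel [352. 157.] 65 [[0.65, 0.019, 0.14], [0.678, 0.022, 0.143], [0.723, 0.025, 0.146]]
t yel [312. 180.] 37 [[0.645, 0.122, 0.004], [0.648, 0.14, 0.066], [0.709, 0.279, 0.076]]
t yel [214. 294.] 568 [[0.314, -0.21, 0.011], [0.325, -0.172, 0.021], [0.338, -0.13, 0.027]]
```

>>> step_arm(delta_pos=[[0, 0, 1], [0, 0, 1], [-0.22, -1, 1], [-0.22, -1, 0], [-0.22, -1, 0], [-0.22, -1, 0], [-0.22, -1, 0], [-0.22, -1, 0], [-0.22, -1, 0], [-0.22, -1, 0], [-0.22, -1, 0], [-0.22, -1, 0]], turn=[0, 0, 0, 0, 0, 0, 0, 0, 0, 0, 0, 0], grip=0.54)

```text
time: 3.55
ee_pos: [0.6252, -0.2052, 0.1204]
eef_rot: [0.707, 0.707, 0.0, 0.0]
ft_force: [1.5, -0.2, 0.6]
width: 0.0398
grip_force: 0.0
```

>>> step_arm(delta_pos=[[0, -1, 0], [0, -0.8, 0], [0, 0, -1], [0, 0, -1], [0, 0, -1], [0, 0, -1], [0, 0, -0.25], [0, 0, 0]], turn=[0, 0, 0, 0, 0, 0, 0, 0])

```text
time: 4.35
ee_pos: [0.6248, -0.2493, 0.0132]
eef_rot: [0.707, 0.707, -0.0, -0.001]
ft_force: [0.2, -0.1, 0.3]
width: 0.0405
grip_force: 0.0
```

>>> step_arm(delta_pos=[[0, 0.4, 0], [0, 0.4, 0], [0, 0.4, 0], [0, 0.4, 0], [0, 0.4, 0], [0, 0.4, 0], [0, 0.4, 0], [0, 0.4, 0], [0, 0.4, 0], [0, 0.4, 0], [0, 0.4, 0], [0, 0.4, 0]], turn=[0, 0, 0, 0, 0, 0, 0, 0, 0, 0, 0, 0])

```text
time: 5.55
ee_pos: [0.625, -0.1292, 0.0138]
eef_rot: [0.707, 0.707, 0.0, 0.0]
ft_force: [-1.1, -2.6, 1.9]
width: 0.0401
grip_force: 1.6
```

>>> step_arm(delta_pos=[[-0.14, 0.42, 0], [-0.14, 0.42, 0], [-0.14, 0.42, 0], [-0.14, 0.42, 0], [-0.14, 0.42, 0], [-0.14, 0.42, 0], [-0.14, 0.42, 0], [-0.14, 0.42, 0], [-0.14, 0.42, 0], [-0.14, 0.42, 0]], turn=[0, 0, 0, 0, 0, 0, 0, 0, 0, 0])

```text
time: 6.55
ee_pos: [0.5897, -0.0241, 0.0138]
eef_rot: [0.707, 0.707, 0.0, 0.0]
ft_force: [1.6, -1.3, 1.7]
width: 0.0399
grip_force: 1.4
```

```bash
python3 - <<'E'
from h import *
c=snap('side','d2');cv2.imwrite('pics/d2c.png',cv2.resize(c['image'][110:330,180:480,::-1],None,fx=2.6,fy=2.6))
P=pts(c).reshape(-1,3);q=P[(P[:,2]>.046)&(P[:,2]<.056)&(P[:,0]>.5)&(P[:,0]<.7)&(P[:,1]>-.1)&(P[:,1]<.05)]
print(cv2.minEnclosingCircle(q[:,:2].astype(np.float32)*1000),len(q),read_state()['ee_pos'],read_state()['ft_force'])
E
```

```text
((626.0740966796875, -5.1024274826049805), 75.65907287597656) 331 [ 0.58919113 -0.02170437  0.01371668] [0.7312633  0.27795086 1.08430631]
```

View pics/d2c.png

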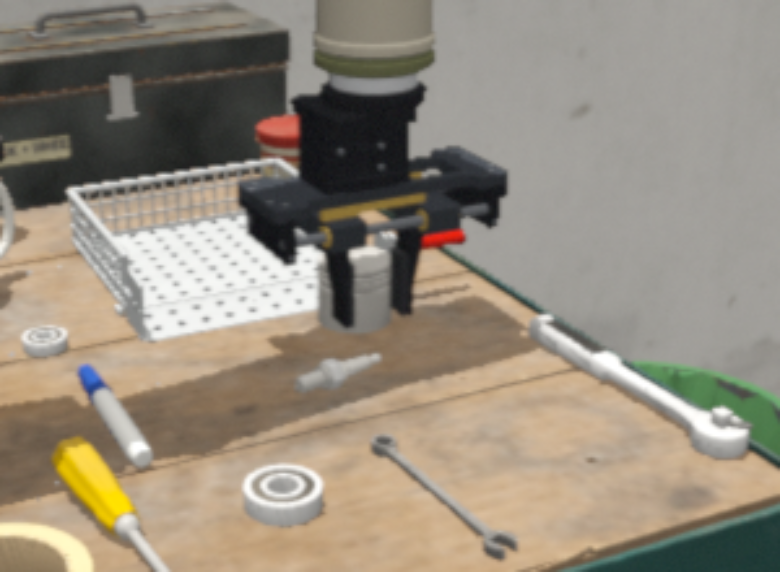

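The gate is fully down, and the piston stands cradled at the ramp's edge near (352,290).

>>> step_arm(delta_pos=[[0, 0.35, 0], [0, 0.35, 0], [0, 0.35, 0], [0, 0.35, 0], [0, 0.35, 0], [0, 0.35, 0], [0, 0.35, 0], [0, 0.35, 0], [0, 0.35, 0], [0, 0.35, 0], [0, 0.35, 0], [0, 0.35, 0]], turn=[0, 0, 0, 0, 0, 0, 0, 0, 0, 0, 0, 0])

```text
time: 7.8
ee_pos: [0.5899, 0.0809, 0.0137]
eef_rot: [0.707, 0.707, -0.0, -0.0]
ft_force: [-0.0, -2.5, -0.5]
width: 0.0402
grip_force: 1.1
```

>>> step_arm(delta_pos=[[0, 0.35, 0], [0, 0.35, 0], [0, 0.35, 0], [0, 0.35, 0], [0, 0.35, 0], [0, 0.35, 0], [0, 0.35, 0], [0, 0.35, 0], [0, 0.35, 0], [0, 0.35, 0], [0, 0.35, 0], [0, 0.15, 0]], turn=[0, 0, 0, 0, 0, 0, 0, 0, 0, 0, 0, 0])

```text
time: 9.0
ee_pos: [0.5899, 0.1814, 0.0139]
eef_rot: [0.707, 0.707, 0.0, -0.0]
ft_force: [0.4, -1.4, -0.4]
width: 0.0397
grip_force: 0.3
```

>>> step_arm(delta_pos=[[0, -0.5, 0], [0, -0.5, 0], [0, 0, 1], [0, 0, 1], [-0.36, -0.95, 1], [-0.36, -0.95, 0.4], [-0.36, -0.95, 0], [-0.36, -0.95, 0], [-0.36, -0.95, 0], [-0.36, -0.95, 0], [-0.36, -0.95, 0], [-0.36, -0.95, 0]], turn=[0, 0, 0, 0, 0, 0, 0, 0, 0, 0, 0, 0])

```text
time: 10.2
ee_pos: [0.5171, -0.038, 0.0989]
eef_rot: [0.708, 0.706, -0.0, 0.0]
ft_force: [0.3, 0.1, 0.0]
width: 0.04
grip_force: 0.0
```

>>> step_arm(delta_pos=[[-0.36, -0.95, 0], [-0.36, -0.95, 0], [-0.36, -0.95, 0], [-0.36, -0.95, 0], [-0.36, -0.95, 0], [-0.36, -0.95, 0], [-0.36, -0.95, 0], [-0.36, -0.95, 0], [-0.36, -0.95, -0.3], [-0.2, -0.9, -0.5], [0, 0, 0]], turn=[0, 0, 0, 0, 0, 0, 0, 0, 0, 0, 0], grip=0.655)

```text
time: 11.3
ee_pos: [0.4286, -0.2754, 0.0777]
eef_rot: [0.709, 0.705, -0.001, -0.001]
ft_force: [-0.3, 0.1, -0.1]
width: 0.0298
grip_force: 0.0
```

```bash
python3 - <<'E'
from m import *
for f in('scene','side'):
    c=snap(f,'u_'+f);P=pts(c).reshape(-1,3);q=P[(P[:,2]>.044)&(P[:,2]<.062)&(P[:,0]>.55)&(P[:,0]<.628)&(P[:,1]>.12)&(P[:,1]<.255)]
    print('piston',cv2.minEnclosingCircle(q[:,:2].astype(np.float32)*1000),np.median(q[:,2]),len(q))
    blobs('u_'+f,box=(.38,.56,-.3,.0))
print(read_state()['ee_pos'])
E
```

```text
piston ((588.982177734375, 213.79913330078125), 30.86806297302246) 0.05378180085649453 477
u_scene [364. 172.] 131 rect [ 449. -274.] [27. 15.] 86 z [0.08  0.106 0.128]
u_scene [379. 176.] 118 rect [ 403. -274.] [29. 15.] 73 z [0.081 0.105 0.129]
u_scene [358. 214.] 172 rect [ 429. -213.] [44. 47.] 27 z [0.007 0.013 0.016]
u_scene [302. 225.] 127 rect [525. -85.] [67. 17.] 16 z [0.006 0.012 0.019]
piston ((565.0360107421875, 253.95762634277344), 9.999999747378752e-05) 0.052468995747744884 1
u_side [305. 259.] 991 rect [ 462. -186.] [229.  63.] 70 z [0.013 0.103 0.129]
u_side [343. 293.] 190 rect [ 513. -239.] [ 17. 120.] 1 z [0.005 0.006 0.009]
u_side [288. 299.] 523 rect [ 429. -217.] [48. 46.] 68 z [0.006 0.013 0.015]
[ 0.43087385 -0.27225889  0.07875683]
```

>>> step_arm(delta_pos=[[0, 0, -1], [0, 0, -1], [0, 0, -0.8], [0, 0.45, 0], [0, 0.45, 0], [0, 0.45, 0], [0, 0.45, 0], [0, 0.45, 0], [0, 0.45, 0], [0, 0.45, 0], [0, 0.45, 0], [0, 0.45, 0]], turn=[0, 0, 0, 0, 0, 0, 0, 0, 0, 0, 0, 0])

```text
time: 12.6
ee_pos: [0.4321, -0.1691, 0.0089]
eef_rot: [0.707, 0.707, 0.0, 0.0]
ft_force: [-0.8, -1.8, 1.4]
width: 0.0303
grip_force: 1.0
```

>>> step_arm(delta_pos=[[0, 0.45, 0], [0, 0.45, 0], [0, 0.45, 0], [0.15, 0.45, 0], [0.15, 0.45, 0], [0.15, 0.45, 0], [0.15, 0.45, 0], [0.15, 0.45, 0], [0.15, 0.45, 0], [0.15, 0.45, 0], [0.15, 0.45, 0], [0.15, 0.45, 0]], turn=[0, 0, 0, 0, 0, 0, 0, 0, 0, 0, 0, 0])

```text
time: 13.8
ee_pos: [0.466, -0.034, 0.0088]
eef_rot: [0.707, 0.707, 0.0, -0.0]
ft_force: [-0.5, -1.1, 0.7]
width: 0.0301
grip_force: 0.8
```

```bash
python3 - <<'E'
from m import *
c=snap('side','u_side');blobs('u_side',box=(.4,.6,-.3,.03))
cv2.imwrite('pics/d3c.png',cv2.resize(c['image'][110:330,180:480,::-1],None,fx=2.6,fy=2.6))
s=read_state();print(s['ee_pos'],s['ft_force'])
E
```

```text
u_side [274. 209.] 3017 rect [480. -31.] [ 89. 159.] 89 z [0.014 0.1   0.127]
u_side [308. 253.] 224 rect [529. -92.] [73. 22.] 4 z [0.007 0.013 0.019]
u_side [343. 294.] 191 rect [ 514. -240.] [ 16. 120.] 1 z [0.005 0.006 0.009]
[ 0.46674495 -0.031938    0.00892812] [0.30443407 2.25408385 0.23914814]
```

View pics/d3c.png

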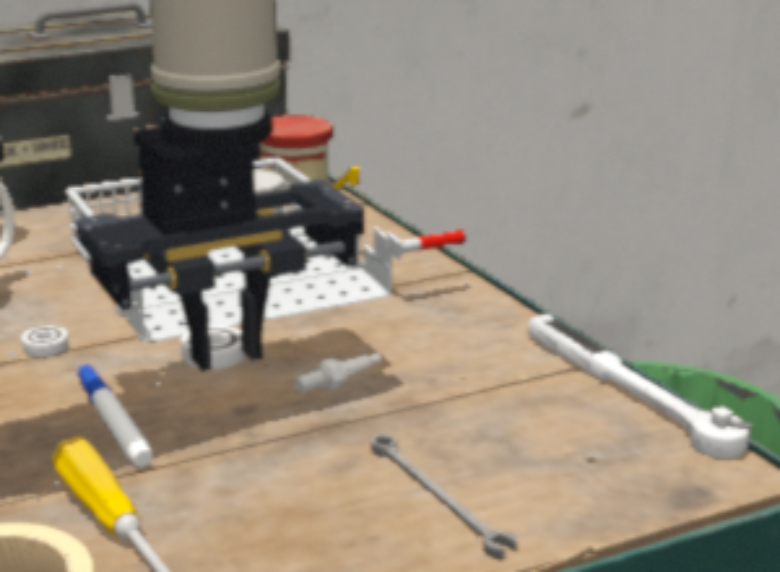

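The bearing is cradled at (213,347) in front of the ramp. The plug is undisturbed.

>>> step_arm(delta_pos=[[0.08, 0.37, 0.02], [0.08, 0.37, 0.02], [0.08, 0.37, 0.02], [0.08, 0.37, 0.02], [0.08, 0.37, 0], [0, 0.37, 0], [0, 0.37, 0], [0, 0.37, 0], [0, 0.37, 0], [0, 0.37, 0], [0, 0.37, 0], [0, 0.37, 0]], turn=[0, 0, 0, 0, 0, 0, 0, 0, 0, 0, 0, 0])

```text
time: 15.05
ee_pos: [0.4756, 0.0769, 0.0107]
eef_rot: [0.707, 0.707, 0.0, -0.0]
ft_force: [-0.2, -0.2, -0.7]
width: 0.0301
grip_force: 0.5
```

>>> step_arm(delta_pos=[[0, 0.37, 0], [0, 0.37, 0], [0, 0.37, 0], [0, 0.37, 0], [0, 0.37, 0], [0, 0.37, 0], [0, 0.37, 0], [0, 0.37, 0], [0, 0.37, 0], [0, 0.37, 0], [0, 0.37, 0], [0, 0.2, 0]], turn=[0, 0, 0, 0, 0, 0, 0, 0, 0, 0, 0, 0])

```text
time: 16.25
ee_pos: [0.4757, 0.184, 0.0109]
eef_rot: [0.707, 0.707, 0.0, -0.0]
ft_force: [0.1, -0.3, -0.1]
width: 0.03
grip_force: 0.3
```

>>> step_arm(delta_pos=[[0, -0.5, 0], [0, -0.5, 0], [0, 0, 1], [0, 0, 1], [0.2, -0.95, 1], [0.2, -0.95, 0.5], [0.2, -0.95, 0], [0.2, -0.95, 0], [0.2, -0.95, 0], [0.2, -0.95, 0], [0.2, -0.95, 0], [0.2, -0.95, 0]], turn=[0, 0, 0, 0, 0, 0, 0.2, 0.2, 0.2, 0.2, 0.2, 0.2])

```text
time: 17.45
ee_pos: [0.5152, -0.0351, 0.0983]
eef_rot: [0.655, 0.756, -0.0, 0.0]
ft_force: [-0.1, 0.5, -0.1]
width: 0.0301
grip_force: 0.0
```

>>> step_arm(delta_pos=[[0.2, -0.95, 0], [0.2, -0.95, 0], [0.2, -0.95, 0], [0.2, -0.95, 0], [0, 0, 0], [0, 0, 0]], turn=[0.2, 0.2, 0, 0, 0, 0], grip=0.585)

```text
time: 18.05
ee_pos: [0.5349, -0.1288, 0.0982]
eef_rot: [0.637, 0.771, -0.0, -0.0]
ft_force: [-0.0, 0.4, -0.4]
width: 0.0357
grip_force: 0.0
```

```bash
python3 - <<'E'
from m import *
for f in('scene','side'):
    c=snap(f,'v_'+f);P=pts(c).reshape(-1,3);q=P[(P[:,2]>.012)&(P[:,2]<.022)&(P[:,0]>.445)&(P[:,0]<.52)&(P[:,1]>.12)&(P[:,1]<.25)]
    print('bearing',cv2.minEnclosingCircle(q[:,:2].astype(np.float32)*1000),np.median(q[:,2]),len(q))
    blobs('v_'+f,box=(.46,.58,-.16,.0))
    q=P[(P[:,2]>.006)&(P[:,2]<.024)&(P[:,0]>.47)&(P[:,0]<.58)&(P[:,1]>-.13)&(P[:,1]<-.04)]
    if len(q):print('plug',cv2.fitLine(q[:,:2].astype(np.float32),cv2.DIST_HUBER,0,.01,.01).T)
print(read_state()['ee_pos'])
E
```

```text
bearing ((476.511474609375, 213.42018127441406), 24.577116012573242) 0.01601032241849165 234
v_scene [298. 180.] 81 rect [ 553. -121.] [24.  9.] 79 z [0.101 0.114 0.13 ]
v_scene [315. 183.] 68 rect [ 510. -130.] [10. 24.] 4 z [0.1   0.114 0.129]
v_scene [301. 224.] 130 rect [528. -85.] [70. 19.] 5 z [0.007 0.012 0.019]
plug [[ 0.9807317   0.19535948  0.5236707  -0.08463672]]
bearing ((473.8086853027344, 210.87396240234375), 25.355241775512695) 0.01680705282924222 126
v_side [333. 204.] 206 rect [ 557. -124.] [13. 25.] 10 z [0.1   0.114 0.13 ]
v_side [312. 210.] 200 rect [ 509. -134.] [11. 24.] 33 z [0.101 0.114 0.129]
v_side [308. 253.] 224 rect [529. -93.] [73. 18.] 6 z [0.006 0.013 0.02 ]
plug [[ 0.97680724  0.21412058  0.5231551  -0.09351291]]
[ 0.53527958 -0.12700342  0.09825873]
```

>>> step_arm(delta_pos=[[0, 0, -1], [0, 0, -1], [0, 0, -1], [0, 0, -0.57], [0, 0.35, 0], [0, 0.35, 0], [0, 0.35, 0], [0, 0.35, 0], [0, 0.35, 0], [0, 0.35, 0], [0, 0.35, 0], [0, 0.35, 0]], turn=[0, 0, 0, 0, 0, 0, 0, 0, -0.1, -0.1, -0.1, -0.1])

```text
time: 19.35
ee_pos: [0.5358, -0.0565, 0.0092]
eef_rot: [0.655, 0.756, 0.0, 0.0]
ft_force: [-0.6, -1.3, 0.9]
width: 0.0361
grip_force: 0.2
```

>>> step_arm(delta_pos=[[0, 0.35, 0], [0, 0.35, 0], [0, 0.35, 0], [0, 0.35, 0]], turn=[-0.1, -0.1, -0.1, -0.1])

```text
time: 19.75
ee_pos: [0.5357, -0.0215, 0.0091]
eef_rot: [0.673, 0.74, 0.0, -0.0]
ft_force: [-0.1, 0.1, -0.4]
width: 0.0357
grip_force: 0.2
```

```bash
python3 - <<'E'
from m import *
c=snap('side','d4');a=cv2.resize(c['image'][130:290,180:380,::-1],None,fx=2,fy=2)
c=snap('wrist','w4');b=cv2.resize(c['image'][...,::-1],None,fx=.71,fy=.7619)
b=cv2.resize(b,(400,320));cv2.imwrite('pics/d4c.png',np.hstack([a,b]))
s=read_state();print(s['ee_pos'],s['ft_force'])
E
```

```text
[ 0.53576452 -0.02044006  0.00902094] [-0.08022198  1.37799567 -1.19536491]
```

View pics/d4c.png

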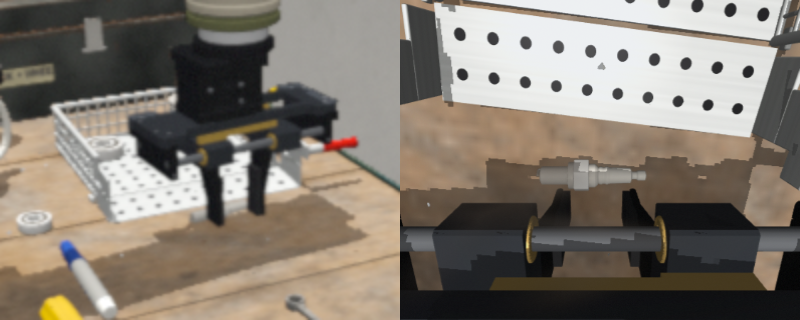

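The wrist view shows the plug at (595,175), square ahead of both fingers, with the ramp clear beyond it.

>>> step_arm(delta_pos=[[0, 0.33, 0.02], [0, 0.33, 0.02], [0, 0.33, 0.02], [0, 0.33, 0.02], [0, 0.33, 0], [0, 0.33, 0], [0, 0.33, 0], [0, 0.33, 0], [0, 0.33, 0], [0, 0.33, 0], [0, 0.33, 0], [0, 0.33, 0]], turn=[-0.1, -0.1, -0.1, -0.1, -0.1, -0.1, -0.1, -0.1, 0, 0, 0, 0])

```text
time: 21.05
ee_pos: [0.5357, 0.0775, 0.011]
eef_rot: [0.707, 0.707, 0.0, -0.0]
ft_force: [0.1, -0.1, 0.0]
width: 0.036
grip_force: 0.1
```

>>> step_arm(delta_pos=[[0, 0.33, 0], [0, 0.33, 0], [0, 0.33, 0], [0, 0.33, 0], [0, 0.25, 0]], turn=[0, 0, 0, 0, 0])

```text
time: 21.55
ee_pos: [0.5357, 0.1169, 0.0111]
eef_rot: [0.707, 0.707, 0.0, -0.0]
ft_force: [0.2, -0.2, 0.7]
width: 0.0358
grip_force: 0.1
```

>>> step_arm(delta_pos=[[0, -0.5, 0], [0, -0.5, 0], [0, 0, 1], [0, 0, 1], [0, -0.5, 1], [0.6, -0.9, 0.5], [0.9, -0.9, 0], [0.9, -0.9, 0], [0.9, -0.5, 0], [0.9, 0, 0], [0.9, 0, 0], [0.7, 0, 0]], turn=[0, 0, 0, 0, 0, 0, 0, 0, 0, 0, 0, 0])

```text
time: 22.75
ee_pos: [0.6815, -0.0041, 0.0983]
eef_rot: [0.708, 0.706, -0.0, 0.0]
ft_force: [-0.4, 0.1, -0.6]
width: 0.036
grip_force: 0.0
```

```bash
python3 - <<'E'
from m import *
c=snap('scene','s5');cv2.imwrite('pics/s5c.png',cv2.resize(c['image'][170:330,140:340,::-1],None,fx=4,fy=3.75*1))
red('s5')
P=pts(c).reshape(-1,3);q=P[(P[:,2]>.010)&(P[:,2]<.026)&(P[:,0]>.48)&(P[:,0]<.59)&(P[:,1]>.1)&(P[:,1]<.175)]
print('plug',cv2.minAreaRect(q[:,:2].astype(np.float32)*1000),q[:,2].max())
print(read_state()['ee_pos'])
E
```

```text
s5 red [223. 214.] 62 [[0.66, -0.762, -0.586], [0.679, 0.029, 0.047], [1.45, 0.033, 0.05]]
s5 red [128. 265.] 164 [[0.655, 0.291, 0.062], [0.683, 0.303, 0.064], [0.712, 0.311, 0.065]]
s5 yel [196. 233.] 150 [[0.646, -0.606, -0.611], [0.65, 0.137, 0.06], [1.473, 0.173, 0.081]]
s5 yel [387. 234.] 196 [[0.313, -0.198, 0.014], [0.323, -0.148, 0.022], [0.334, -0.12, 0.027]]
s5 yel [291. 315.] 142 [[0.246, 0.304, 0.163], [0.275, 0.325, 0.168], [0.312, 0.351, 0.171]]
s5 yel [241. 321.] 49 [[0.316, 0.357, 0.156], [0.331, 0.367, 0.159], [0.342, 0.376, 0.163]]
plug ((530.5006713867188, 143.05328369140625), (73.83448791503906, 15.535114288330078), 4.474964618682861) 0.02331443550077572
[ 0.683162   -0.00380312  0.09815358]
```

View pics/s5c.png

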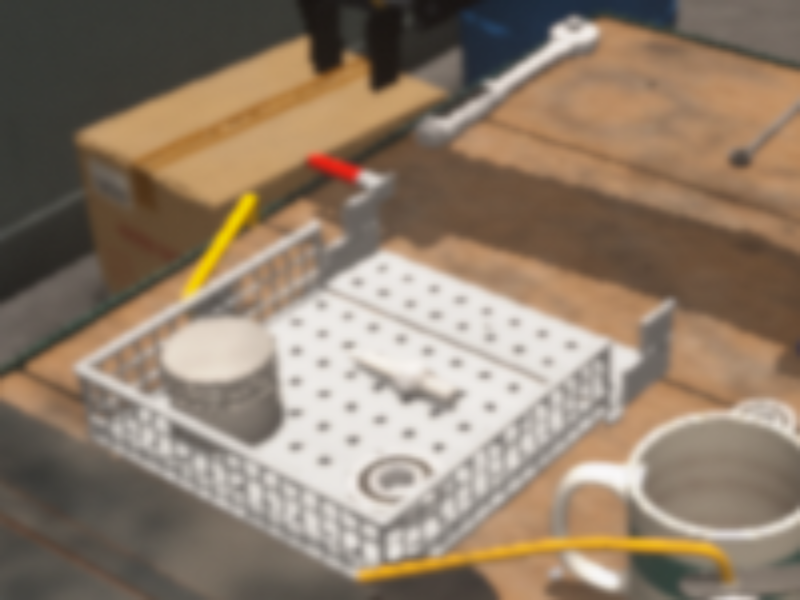

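All three parts lie inside: the piston stands at (220,380), the bearing is flat at (395,480) and the plug at (410,380). The catch is at rest and the red bar is at (335,168).

>>> step_arm(delta_pos=[[0, 0, 0], [0, 0, -0.6], [0, 0, -1], [0, 0, -1], [0, 0.3, 0], [0, 0.3, 0], [0, 0.3, 0], [0, 0.3, 0.1], [0, 0.3, 0.1], [0, 0.3, 0.1], [0, 0.3, 0.1], [0, 0.3, 0.1]], turn=[0, 0, 0, 0, 0, 0, 0, 0, 0, 0, 0, 0], grip=1)

```text
time: 24.0
ee_pos: [0.6809, 0.0601, 0.0469]
eef_rot: [0.707, 0.707, 0.001, 0.0]
ft_force: [1.2, -1.6, 0.7]
width: 0.0006
grip_force: 0.5
```

>>> step_arm(delta_pos=[[0, 0.3, 0], [0, 0.3, 0], [0, 0.3, 0], [0, 0.3, 0], [0, 0.3, 0], [0, 0.3, 0], [0, 0.3, 0], [0, 0.3, 0], [0, 0, 0]], turn=[0, 0, 0, 0, 0, 0, 0, 0, 0])

```text
time: 24.9
ee_pos: [0.6807, 0.1167, 0.046]
eef_rot: [0.708, 0.707, -0.001, 0.001]
ft_force: [-1.5, -6.2, 0.2]
width: 0.0002
grip_force: 3.3
```

```bash
python3 bar.py | grep -v '0.3[0-9]*, 0.1[67]'
```

```text
t red [286. 162.] 28 [[0.594, 0.131, 0.06], [0.653, 0.3, 0.063], [0.666, 0.324, 0.117]]
t yel [334. 148.] 57 [[0.65, 0.09, 0.142], [0.676, 0.094, 0.144], [0.712, 0.098, 0.148]]
t yel [315. 177.] 24 [[0.646, 0.12, 0.068], [0.649, 0.123, 0.074], [0.653, 0.134, 0.081]]
t yel [215. 295.] 553 [[0.314, -0.209, 0.012], [0.325, -0.174, 0.021], [0.338, -0.133, 0.027]]
```

>>> step_arm(delta_pos=[[0, 0.2, 0], [0, 0.2, 0], [0, 0, 0]], turn=[0, 0, 0])

```text
time: 25.25
ee_pos: [0.6807, 0.1177, 0.0457]
eef_rot: [0.71, 0.704, -0.005, 0.004]
ft_force: [-4.7, -26.1, 6.2]
width: 0.0007
grip_force: 13.6
```

>>> step_arm(delta_pos=[[0, 0.15, 0], [0, 0.15, 0], [0, 0, 0]], turn=[0, 0, 0])

```text
time: 25.55
ee_pos: [0.6806, 0.1183, 0.0456]
eef_rot: [0.711, 0.703, -0.008, 0.006]
ft_force: [-9.4, -42.8, 9.0]
width: 0.0004
grip_force: 21.4
```

>>> step_arm(delta_pos=[[0, -0.5, 0], [0, -0.4, 0], [0, -0.6, 0], [0, -0.6, 0], [0, -0.6, 0], [0, -0.6, 0], [0, 0, 0]], turn=[0, 0, 0, 0, 0, 0, 0])

```text
time: 26.25
ee_pos: [0.681, 0.0497, 0.0462]
eef_rot: [0.708, 0.706, -0.0, 0.001]
ft_force: [-0.3, -0.2, 0.2]
width: 0.0006
grip_force: 0.0
```

```bash
python3 - <<'E'
from m import *
a=snap('scene','s6')['image'];red('s6');b=snap('side','d6')['image'];red('d6')
r=lambda i:cv2.resize(i[:,:,::-1],(400,400),interpolation=cv2.INTER_CUBIC)
cv2.imwrite('pics/s6c.png',np.hstack([r(a[190:270,160:240]),r(b[150:230,270:350])]))
print(read_state()['ee_pos'])
E
```

```text
s6 red [189. 226.] 71 [[0.663, -0.575, -0.593], [0.686, 0.136, 0.065], [1.55, 0.14, 0.069]]
s6 red [128. 265.] 167 [[0.655, 0.292, 0.062], [0.682, 0.304, 0.064], [0.711, 0.311, 0.065]]
s6 yel [196. 233.] 139 [[0.645, -0.605, -0.589], [0.649, 0.14, 0.061], [1.472, 0.174, 0.082]]
s6 yel [387. 234.] 195 [[0.313, -0.2, 0.015], [0.324, -0.149, 0.022], [0.335, -0.119, 0.027]]
s6 yel [291. 315.] 146 [[0.245, 0.304, 0.161], [0.275, 0.325, 0.168], [0.312, 0.351, 0.171]]
s6 yel [242. 321.] 51 [[0.316, 0.357, 0.156], [0.33, 0.367, 0.16], [0.342, 0.375, 0.164]]
d6 red [291. 156.] 26 [[0.588, 0.089, 0.063], [0.683, 0.338, 0.065], [0.702, 0.349, 0.141]]
d6 red [290. 162.] 44 [[0.644, 0.285, 0.06], [0.664, 0.294, 0.063], [0.685, 0.323, 0.065]]
d6 red [326. 179.] 58 [[0.663, 0.125, 0.061], [0.679, 0.128, 0.066], [0.697, 0.133, 0.069]]
d6 yel [123. 138.] 69 [[0.242, 0.296, 0.128], [0.268, 0.32, 0.168], [0.304, 0.481, 0.172]]
d6 yel [353. 155.] 66 [[0.652, 0.026, 0.141], [0.684, 0.029, 0.145], [0.727, 0.032, 0.147]]
d6 yel [315. 178.] 19 [[0.645, 0.118, 0.069], [0.649, 0.124, 0.073], [0.652, 0.132, 0.079]]
d6 yel [215. 294.] 556 [[0.314, -0.21, 0.012], [0.325, -0.173, 0.021], [0.338, -0.132, 0.027]]
[0.68081492 0.05345209 0.04612211]
```

View pics/s6c.png

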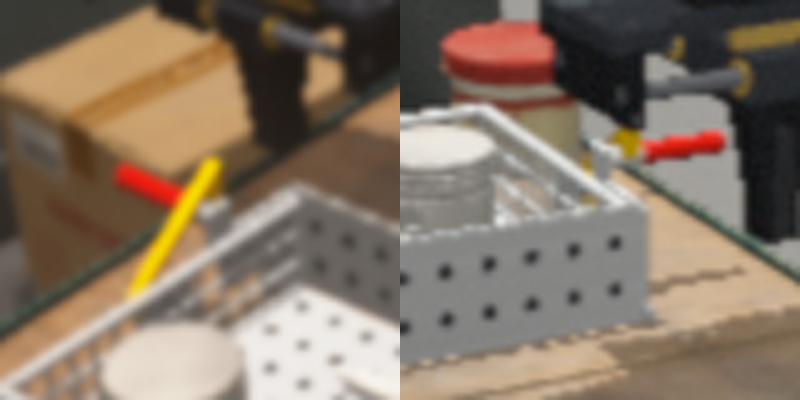

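The gate is upright: the bar's centre is at z 0.063, which matches gate 0. The yellow hook is back in its rest pose over the bar, at (210,165) on the left and (625,140) on the right. The arm is clear of everything.

```bash
python3 -c "from bench import *; print(close_job())"
```

```text
the job is handed in; nothing more can be done
None
```

I handed the job in at about 26 s: the piston (standing), bearing and spark plug were slid into the basket, the gate is shut with the catch over its red bar, and the tools were never touched.

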